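Move the notched-rail magnifier over the mast ring

TASK

The small magnifier on the notched rail is locked in its middle notch. Squeeze its release lever, keep it squeezed while you slide the magnifier along the rail until the lens stands over the brass mast ring (the open ring, not the solid disc or the other fittings), then let go so that it locks in the notch there. Do not disturb the mast ring.

Things in the scene. Friction and masses are not known exactly. Their poses are not given: they have to be found in the camera images.
- magnifier_grip (a point): Carriage grip, 70 mm up: fixed dark plate (far side) and bare steel release lever (robot side), 36 mm wide, tops 94 mm up. Pinch both from above; point is mid-way when squeezed. z up; x across rail, lever to fixed plate (closing line); y along rail (slides 97 mm either way, 1 N). Outer faces: plate x +14 mm; lever -28 at rest, -14 squeezed. Keep fingertips over 46 mm up (block, lens arm below).
- lens (a point): Centre of the round clear lens (42 mm across, black rim), 40 mm up, fixed to the carriage 91 mm from the grip along x; same axes. The rack has 5 notches, 45 mm apart; the lens starts at the middle one, and at each of the others it stands over one brass part on the white strip. Notches have flared mouths: let go within 7 mm of one, the carriage is drawn in.
- release_lever (a joint): Lever travel in m: 0 let out, its tooth fully in a notch; 0.014 fully squeezed towards the fixed plate. The tooth is clear of the rack above 0.0085; let go between notches it stops at about 0.008. Its spring pushes back with 5 N at rest, 10 N fully squeezed.
- mast_ring_center (a point): Centre of the brass mast ring: open ring, 30 mm outside, 18 mm inside, 9 mm high, flat on the white strip (11 mm up) at one of the four outer notches, within 3 mm of under the lens's place there. The other three places hold a solid brass disc of the same size, a two-post bollard and a bar cleat. The lens passes over them all with 10 mm to spare.
Things that resemble listed ones, but are neither listed nor needed, are in the scene too. Leave any orange or turquoise look-alike of the part that bears mast_ring_center alone.

How it is judged:
On the way, in this order (a step that is already met when the one before it is completed fails the run):
1. the release lever is squeezed until its tooth is clear of the rack, the magnifier still at its first notch (value of joint release_lever above 0.0082 m and distance of lens from where it was at the start of the episode below 0.02 m), for 0.1 s.
2. with the lever still squeezed, the lens is brought to within 16 mm of the mast ring's centre, seen from above (value of joint release_lever above 0.006 m and horizontal distance between lens and mast_ring_center below 0.016 m), for 0.1 s.
At the end, for the whole second after the job is handed in: The lens stands within 12 mm of over the mast ring's centre, the lever is let out to under 3 mm of its travel (tooth locked in the notch), and the magnifier is at rest (horizontal distance between lens and mast_ring_center below 0.012 m and value of joint release_lever below 0.003 m and velocity of joint release_lever between -0.01 and 0.01 m/s); the robot touches nothing.
It fails at once if the mast ring is pushed more than 10 mm from its place (distance of mast_ring_center from where it was at the start of the episode above 0.01 m).
It also fails if it takes over 32 s, if anything falls off the work surface, if the arm or the gripper's body presses on something with over 40 N, if the wrist force passes 120 N, or if a joint passes its speed limit or range.

ROBOT

A 6-joint arm with a two-finger parallel gripper is mounted at the origin on the work surface. World frame = base frame: x ahead of the robot, y to its left, z up, the work surface at z = 0. Lengths are in m, angles in rad, forces in N, time in s.
With the tool pointing down it reaches from about 0.375 to 0.9 m from the base axis. Payload 3.1 kg.
Tool frame: the origin (TCP) lies at the very end of the fingers, on their centre line; the grasp point (between the pads) lies 19 mm behind it (robot.grip_depth is the distance from the TCP to the grasp point, in m); z points along the fingers, y is the direction in which the jaws open and shut (so a half turn about z gives the same grasp; the last joint's range is limited). The gripper opens to 87 mm and grips with 3 to 60 N. Pads are 19 mm wide; open, the fingers measure 117 mm over their backs; the gripper's body (75 mm by 190 mm) begins 51 mm behind the grasp point.
Start: joints at [1.042, 0.527, 1.433, -0, 1.181, -0.178], TCP at [0.215, 0.587, 0.188] pointing down, gripper open.
Joint ranges: [-3.08, 3.08], [-0.75, 2.2], [0.22, 2.44], [-1.43, 4.57], [0, 2.65], [-2.85, 2.85]. Speed limits (rad/s): [2.79, 2.79, 3.14, 3.14, 3.14, 3.14].

INTERFACE

Orientations are given as a unit quaternion [x, y, z, w].
In Python, from rig import robot gives the robot as it stands.
- The arm moves only by the tool drive_tool, never from a script. Its argument "series" is a list of rows, each a list of 7 numbers: the shift along the tool's x, y, z in m, then the turn, a rotation vector about the tool's x, y, z in degrees, then the opening, from 0 (shut) to 1 (fully open). A call has 1 to 5 rows; each row shifts and turns the commanded pose from where the row before left it, along the tool's axes as they then stand; what a row does not reach is not made up. A row lasts 1/8 s, in which the tool goes at most 62.5 mm and 10.7 degrees, less where a joint would pass 70% of its speed; a pose out of reach is approached as far as the arm can. A call is refused whole if a number of a shift passes 0.0625 or a number of a turn 10.7, either way. A call with a gripper value outside its range is refused whole. The fingers move at their own pace and stop on an object; "squeeze" is the grip in N (left out, the last holds). Time passes only in rows, so rows that do not move let the fingers close. It gives the time, the measured TCP pose, the force and the opening at its end, in the units of the state.
- robot.get_obs(): the state, without advancing time (a new reading comes with each control period).
- robot.camera(name): name is "scene" or "top" or "wrist"; returns (picture, depth): 400x640x3 uint8, blue, green, red; 400x640 float32, m along the optical axis (not along the pixel's ray), 0 where there is no reading.
- robot.camera_model(name): a dict with "fx", "fy", "cx", "cy" (pixels), "k1" (the pictures are not rectified: a ray, as slopes to the right and down, at radius r is drawn at 1 + k1 r^2 times it, then the intrinsics apply), "R" (3x3) and "t" (3): a world point X has camera coordinates R X + t. Camera axes: x right, y down, z forward; pixel columns grow to the right and rows downward; lengths in m; the calibration is good to about 2 mm. A picture is of the moment at which its call begins: read the wrist's pose just before it. camera_model takes no time and is no camera call; for the wrist camera it gives the pose at the moment of the call.
- robot.hand_in(): hands the job in, once; it reports no verdict.
The state is a dict: "time": time; "q": joint angles; "joint_velocities": joint speeds; "joint_torque": joint torques, N m; "position": TCP position; "tool_rot": TCP orientation; "ft_force": force on the tool from outside, world axes, zero at the start; "moment": the same for the moment, N m; "grip_width": finger opening in m.
Only numpy, scipy, OpenCV 4.12 (cv2) and the standard library are available. Lean on these libraries where they do the work, as an engineer would, in place of code of your own. Each camera call takes 0.05 s, during which the arm holds its last target. There are 200 camera calls.

## Working session

There is one attempt and no reset: what is moved stays moved. The work goes in short steps, Python scripts to look and compute and a tool call to move; the robot and the scene stay as the last step left them, time stands still between calls to the robot, and variables do not carry over. Pictures are saved under pics/ and viewed, about 8 in all and at most 12, crops included, and the job is handed in when it is done.

Besides the shell and the picture viewer there is one more tool, called after "Call:" as name(argument=value, ...) on one line, values as JSON. drive_tool: Moves the arm, as the interface text tells. Its arguments: {"type":"object","properties":{"series":{"type":"array"},"squeeze":{"type":"number"}},"required":["series"]}

```bash
mkdir -p pics; cat > h.py <<'E'
import numpy as np, cv2
from rig import robot
def pix2ray(m,u,v):
    a=np.array([(u-m["cx"])/m["fx"],(v-m["cy"])/m["fy"]]);b=a.copy()
    for _ in range(20): b=a/(1+m["k1"]*(b@b))
    return np.array([b[0],b[1],1.])
def at_depth(m,u,v,d): return np.array(m["R"]).T@(pix2ray(m,u,v)*d-np.array(m["t"]))
def at_z(m,u,v,z):
    R=np.array(m["R"]);c=-R.T@np.array(m["t"]);r=R.T@pix2ray(m,u,v)
    return c+r*(z-c[2])/r[2]
E
python3 - <<'E'
from h import *
for n in("top","scene"):
    p,d=robot.camera(n);cv2.imwrite(f"pics/{n}0.png",p);np.save(f"{n}0.npy",d)
    m=robot.camera_model(n);print(n,{k:np.round(v,3).tolist() for k,v in m.items()})
print(robot.get_obs())
E
```

```text
top {'fx': 443.855, 'fy': 443.855, 'cx': 316.292, 'cy': 205.748, 'k1': -0.1, 'R': [[0.026, -1.0, 0.009], [-0.995, -0.027, -0.1], [0.1, -0.007, -0.995]], 't': [0.031, 0.66, 0.672]}
scene {'fx': 460.447, 'fy': 460.447, 'cx': 318.718, 'cy': 198.906, 'k1': 0.024, 'R': [[-0.688, 0.726, 0.015], [0.591, 0.572, -0.568], [-0.42, -0.382, -0.823]], 't': [0.409, -0.378, 1.011]}
{'time': 0.1, 'q': array([ 1.04146101e+00,  5.28443037e-01,  1.43374252e+00,  1.61149441e-06,
        1.18139196e+00, -1.78483958e-01]), 'joint_velocities': array([-1.26138522e-03, -2.71724437e-03, -2.43309693e-03,  1.60688966e-05,
       -4.71726560e-04, -1.47489025e-04]), 'joint_torque': array([ 6.07155448e-05, -4.40983129e+01, -1.77151394e+01,  6.34981901e-02,
        5.34212042e-02, -4.94803908e-05]), 'position': array([0.21440895, 0.5863162 , 0.18733671]), 'tool_rot': array([ 1.74527516e-01,  9.84651797e-01, -9.30665159e-04, -3.44642954e-04]), 'ft_force': array([ 0.02932112, -0.22235838, -0.43983095]), 'moment': array([-0.04094885,  0.02143359,  0.01346419]), 'grip_width': 0.0871635404850681}
```

View pics/top0.png

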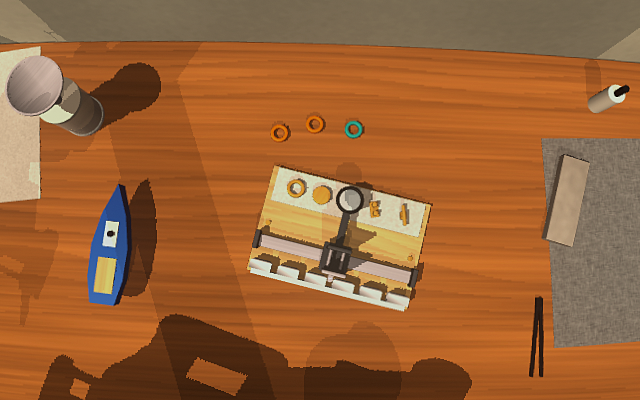

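View pics/scene0.png

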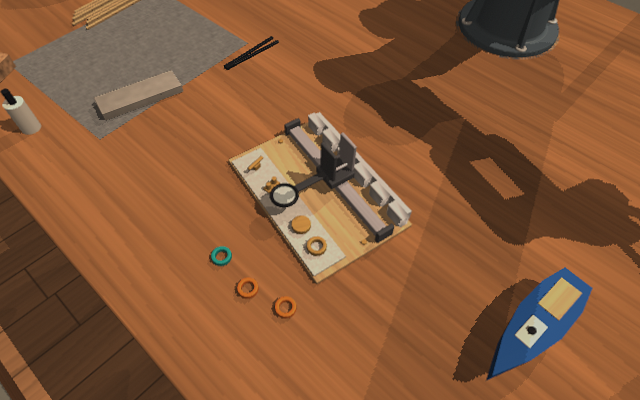

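The top view shows the lens at (350,200). Possible targets:
- Open brass ring at (296,188)
- Solid disc at (322,195)
- Bollard at (376,209)
- Cleat at (404,214)
- Loose orange rings at (280,132) and (315,124), and a turquoise ring at (353,129). These are off the strip, so I'll leave them.

My choice is the open brass ring on the strip at (296,188), the outermost notch on the left. I'll check it in a crop and measure.

```bash
python3 - <<'E'
from h import *
p=cv2.imread("pics/top0.png");d=np.load("top0.npy");m=robot.camera_model("top")
c=p[150:320,235:445];cv2.imwrite("pics/c1.png",cv2.resize(c,None,fx=3.4,fy=3.4,interpolation=cv2.INTER_CUBIC))
for n,u,v,z in[("ring",296,188,.02),("disc",322,195,.02),("boll",376,209,.02),("cleat",404,214,.02),("lens",350,200,.04)]:
    print(n,at_z(m,u,v,z).round(4),at_depth(m,u,v,d[v,u]).round(3))
# tall points
pts=[];
for v in range(215,300):
  for u in range(290,385):
    if d[v,u]>0:
      X=at_depth(m,u,v,d[v,u])
      if X[2]>.08: pts.append([u,v,*X])
pts=np.array(pts);print(len(pts));print(pts[:, :2].min(0),pts[:,:2].max(0));np.save("tall.npy",pts)
h=pts[pts[:,4]>.088];print(len(h),h.round(3)[::max(1,len(h)//40)])
E
```

```text
ring [0.6883 0.0821 0.02  ] [0.689 0.082 0.012]
disc [0.6779 0.0396 0.02  ] [0.678 0.04  0.02 ]
boll [ 0.6575 -0.0486  0.02  ] [ 0.658 -0.05   0.013]
cleat [ 0.6505 -0.0944  0.02  ] [ 0.65  -0.093  0.026]
lens [ 0.6687 -0.0044  0.04  ] [ 0.668 -0.004  0.043]
214
[322. 245.] [351. 278.]
208 [[ 3.28e+02  2.45e+02  5.96e-01  3.10e-02  9.40e-02]
 [ 3.33e+02  2.45e+02  5.97e-01  2.30e-02  9.20e-02]
 [ 3.32e+02  2.46e+02  5.95e-01  2.50e-02  9.60e-02]
 [ 3.37e+02  2.46e+02  5.95e-01  1.80e-02  9.40e-02]
 [ 3.32e+02  2.47e+02  5.94e-01  2.50e-02  9.50e-02]
 [ 3.37e+02  2.47e+02  5.94e-01  1.80e-02  9.50e-02]
 [ 3.29e+02  2.48e+02  5.92e-01  2.90e-02  9.30e-02]
 [ 3.34e+02  2.48e+02  5.92e-01  2.20e-02  9.50e-02]
 [ 3.39e+02  2.48e+02  5.93e-01  1.50e-02  9.30e-02]
 [ 3.44e+02  2.48e+02  5.93e-01  7.00e-03  9.40e-02]
 [ 3.36e+02  2.49e+02  5.91e-01  1.90e-02  9.50e-02]
 [ 3.41e+02  2.49e+02  5.91e-01  1.20e-02  9.50e-02]
 [ 3.46e+02  2.49e+02  5.91e-01  5.00e-03  9.40e-02]
 [ 3.38e+02  2.50e+02  5.90e-01  1.60e-02  9.40e-02]
 [ 3.43e+02  2.50e+02  5.90e-01  9.00e-03  9.70e-02]
 [ 3.48e+02  2
[... 717 characters left out ...]
 9.30e-02]
 [ 3.27e+02  2.73e+02  5.56e-01  3.10e-02  9.60e-02]
 [ 3.32e+02  2.73e+02  5.56e-01  2.40e-02  9.30e-02]
 [ 3.37e+02  2.73e+02  5.57e-01  1.70e-02  9.50e-02]
 [ 3.28e+02  2.74e+02  5.55e-01  3.00e-02  9.20e-02]
 [ 3.33e+02  2.74e+02  5.55e-01  2.30e-02  9.60e-02]
 [ 3.38e+02  2.74e+02  5.55e-01  1.50e-02  9.40e-02]
 [ 3.43e+02  2.74e+02  5.55e-01  8.00e-03  9.40e-02]
 [ 3.35e+02  2.75e+02  5.54e-01  1.90e-02  9.30e-02]
 [ 3.40e+02  2.75e+02  5.54e-01  1.30e-02  9.60e-02]
 [ 3.45e+02  2.75e+02  5.54e-01  5.00e-03  9.60e-02]
 [ 3.40e+02  2.76e+02  5.53e-01  1.20e-02  9.40e-02]
 [ 3.45e+02  2.76e+02  5.53e-01  5.00e-03  9.30e-02]
 [ 3.44e+02  2.77e+02  5.51e-01  7.00e-03  9.40e-02]]
```

View pics/c1.png

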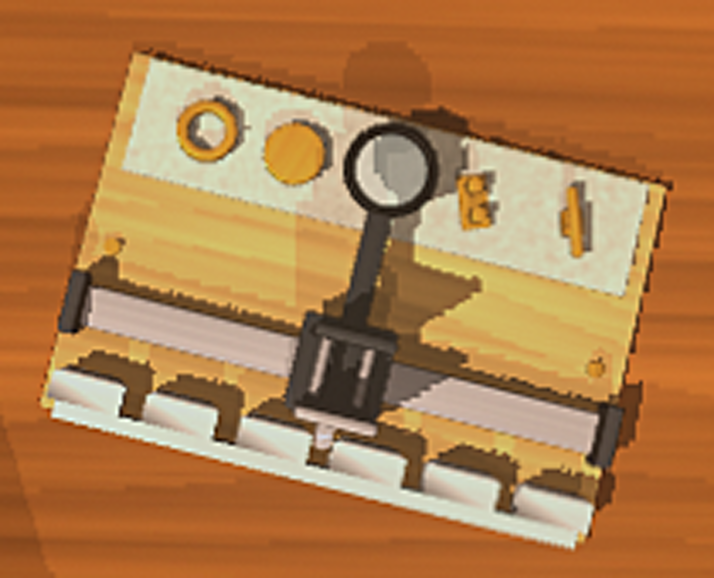

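The crop shows an open brass ring at crop (208,130), next to the solid disc at (296,150). The ring sits 90 mm from the lens along the rail, which fits two notches. Rail +y is (0.21, 0.98) and the grip is near (0.580, 0.015); both plate tops agree with this. Next I'll plan the approach.

```bash
cat >> h.py <<'E'
from scipy.spatial.transform import Rotation as Ro
def plan(goal,yaw,nr,n,rot):
    """world goal, tool-y yaw (deg) -> n rows of shifts; turn for first nr rows"""
    o=robot.get_obs();R=Ro.from_quat(o["tool_rot"]);p=np.array(o["position"])
    print(p.round(4),"grip",o["grip_width"],"t",o["time"],"F",o["ft_force"].round(1),"yaw",np.degrees(np.arctan2(*R.as_matrix()[[1,0],1])))
    z=Ro.from_matrix(np.c_[[np.sin(a:=np.radians(yaw)),-np.cos(a),0],[np.cos(a),np.sin(a),0],[0,0,-1]])
    e=(R.inv()*z).as_rotvec(degrees=True);print("turn total",e.round(2))
    st=(np.array(goal)-p)/n
    for i in range(n):
        s=R.inv().apply(st);t=e/nr if i<nr and rot else e*0
        print(np.r_[s.round(4),t.round(2)].tolist());R=R*Ro.from_rotvec(t,degrees=True)
E
python3 -c "
from h import *
plan([.580,.0146,.15],-12.1,10,12,True)"
```

```text
[0.2144 0.5863 0.1873] grip 0.0871635404850681 t 0.1 F [ 0.  -0.2 -0.4] yaw 69.89768253347073Traceback (most recent call last):
  File "<string>", line 3, in <module>
    plan([.580,.0146,.15],-12.1,10,12,True)
    ~~~~^^^^^^^^^^^^^^^^^^^^^^^^^^^^^^^^^^^
  File "h.py", line 16, in plan
    z=Ro.from_matrix(np.c_[[np.sin(a:=np.radians(yaw)),-np.cos(a),0],[np.cos(a),np.sin(a),0],[0,0,-1]])
  File "scipy/spatial/transform/_rotation.pyx", line 1143, in scipy.spatial.transform._rotation.Rotation.from_matrix
ValueError: Non-positive determinant (left-handed or null coordinate frame) in rotation matrix 0: [[-0.20961856  0.97778324  0.        ]
 [-0.97778324 -0.20961856  0.        ]
 [ 0.          0.         -1.        ]].
```

```bash
sed -i 's/\[np.sin(a:=np.radians(yaw)),-np.cos(a),0\]/[-np.sin(a:=np.radians(yaw)),np.cos(a),0]/' h.py
python3 -c "
from h import *
plan([.580,.0146,.15],-12.1,10,12,True)"
```

```text
[0.2144 0.5863 0.1873] grip 0.0871635404850681 t 0.1 F [ 0.  -0.2 -0.4] yaw 69.89768253347073
turn total [-1.1e-01  6.0e-02  8.2e+01]
[-0.045, -0.0343, 0.0032, -0.01, 0.01, 8.2]
[-0.0494, -0.0275, 0.0032, -0.01, 0.01, 8.2]
[-0.0528, -0.0202, 0.0031, -0.01, 0.01, 8.2]
[-0.0552, -0.0124, 0.0031, -0.01, 0.01, 8.2]
[-0.0564, -0.0044, 0.0031, -0.01, 0.01, 8.2]
[-0.0564, 0.0037, 0.0031, -0.01, 0.01, 8.2]
[-0.0553, 0.0117, 0.0031, -0.01, 0.01, 8.2]
[-0.0531, 0.0194, 0.0031, -0.01, 0.01, 8.2]
[-0.0498, 0.0268, 0.0031, -0.01, 0.01, 8.2]
[-0.0455, 0.0336, 0.0031, -0.01, 0.01, 8.2]
[-0.0402, 0.0398, 0.0031, -0.0, 0.0, 0.0]
[-0.0402, 0.0398, 0.0031, -0.0, 0.0, 0.0]
```

Call:
drive_tool(series=[[-0.045,-0.034,0,0,0,8.2,1],[-0.049,-0.028,0,0,0,8.2,1],[-0.053,-0.02,0,0,0,8.2,1],[-0.055,-0.012,0,0,0,8.2,1],[-0.056,-0.004,0,0,0,8.2,1]])

```text
time: 0.72
position: [0.3677, 0.3481, 0.188]
tool_rot: [0.51, 0.86, -0.0, -0.0]
ft_force: [0.9, 0.2, -0.2]
grip_width: 0.0871
```

Call:
drive_tool(series=[[-0.056,0.004,0,0,0,8.2,1],[-0.055,0.012,0,0,0,8.2,1],[-0.053,0.019,0,0,0,8.2,1],[-0.05,0.027,0,0,0,8.2,1],[-0.046,0.034,0,0,0,8.2,1]])

```text
time: 1.35
position: [0.5204, 0.1101, 0.188]
tool_rot: [0.779, 0.627, -0.0, -0.0]
ft_force: [0.9, 1.1, 0.0]
grip_width: 0.087
```

Call:
drive_tool(series=[[-0.04,0.04,0.01,0,0,0,1],[-0.04,0.04,0.01,0,0,0,1],[0,0,0,0,0,0,1],[0,0,0,0,0,0,1]])

```text
time: 1.85
position: [0.5803, 0.0171, 0.1676]
tool_rot: [0.778, 0.628, -0.001, -0.001]
ft_force: [-0.2, 0.5, -0.5]
grip_width: 0.0874
```

```bash
python3 -c "
from h import *
plan([.580,.0146,.15],-12.1,1,1,True)
m=robot.camera_model('wrist');p,d=robot.camera('wrist');cv2.imwrite('pics/w1.png',p);np.save('w1.npy',d);np.save('w1m.npy',m,allow_pickle=True)
"
```

```text
[0.5803 0.0171 0.1676] grip 0.08738497715108592 t 1.85 F [-0.2  0.5 -0.5] yaw -12.138998405617917
turn total [-0.14 -0.02 -0.04]
[-0.0025, 0.0003, 0.0176, -0.14, -0.02, -0.04]
```

View pics/w1.png

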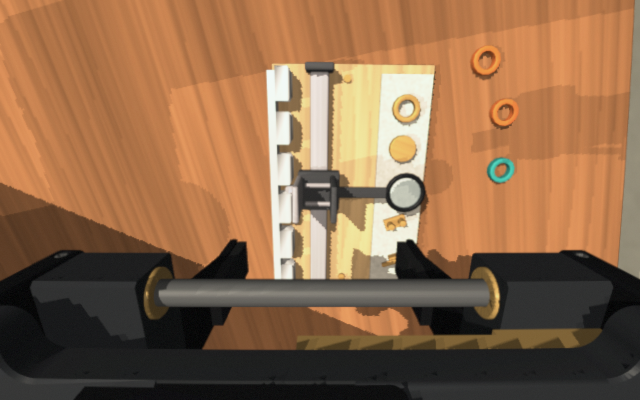

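The wrist view shows the carriage at (320,190), the lens at (405,193), the ring at (406,108) and the disc at (402,149). The rail runs straight up the image, so the yaw is aligned. I'll take one more measurement from this view.

```bash
python3 -c "
from h import *
m=np.load('w1m.npy',allow_pickle=True).item();d=np.load('w1.npy')
print('ring',at_z(m,406,108,.02),'lens',at_z(m,405,193,.04))
P=np.array([at_depth(m,u,v,d[v,u]) for v in range(150,240) for u in range(285,350) if d[v,u]>0]);P=P[(P[:,2]>.088)&(P[:,2]<.1)]
a=np.radians(-12.1);B=np.c_[[np.cos(a),np.sin(a)],[-np.sin(a),np.cos(a)]]
for P in (P,np.load('tall.npy')[:,2:]):
  Q=(P[:,:2]-[.58,.0146])@B
  for s in(Q[Q[:,0]<-5e-3],Q[Q[:,0]>-5e-3]): print(len(s),np.percentile(s,[2,50,98],axis=0).round(4).tolist())
"
```

```text
ring [0.68911609 0.0823684  0.02      ] lens [ 0.6708591  -0.00533955  0.04      ]
243 [[-0.0258, -0.0145], [-0.0227, 0.0024], [-0.0201, 0.0192]]
250 [[0.01, -0.0151], [0.0128, 0.0027], [0.0157, 0.0186]]
111 [[-0.0278, -0.0144], [-0.0246, 0.0021], [-0.0218, 0.0187]]
103 [[0.0084, -0.0152], [0.0112, 0.002], [0.0143, 0.0184]]
```

Both cameras agree to 1–2 mm, with the grip at about (0.581, 0.0165). Now I'll descend to TCP z of about 0.053.

Call:
drive_tool(series=[[0,0.001,0.05,0,0,0,1],[0,0,0.04,0,0,0,1],[0,0,0.024,0,0,0,1],[0,0,0,0,0,0,1],[0,0,0,0,0,0,1]])

```text
time: 2.52
position: [0.5828, 0.0175, 0.0555]
tool_rot: [0.777, 0.629, 0.001, 0.001]
ft_force: [0.2, -0.5, 0.9]
grip_width: 0.087
```

Call:
drive_tool(series=[[0,0,0,0,0,0,0],[0,0,0,0,0,0,0],[0,0,0,0,0,0,0],[0,0,0,0,0,0,0],[0,0,0,0,0,0,0]], squeeze=25)

```text
time: 3.15
position: [0.5785, 0.0173, 0.0538]
tool_rot: [0.778, 0.629, -0.003, -0.003]
ft_force: [-5.5, 1.3, 5.3]
grip_width: 0.0449
```

Call:
drive_tool(series=[[0,0,0,0,0,0,0],[0,0,0,0,0,0,0],[0,0,0,0,0,0,0],[0,0,0,0,0,0,0]])

```text
time: 3.65
position: [0.5812, 0.0167, 0.0539]
tool_rot: [0.778, 0.629, -0.001, -0.001]
ft_force: [-2.9, -0.1, 0.0]
grip_width: 0.0265
```

The opening is 26.5 mm, so the lever is fully squeezed (28 mm nominal). Now I'll slide 90 mm along tool +x, which is rail +y.

Call:
drive_tool(series=[[0.01,0,0,0,0,0,0],[0.02,0,0,0,0,0,0],[0.02,0,0,0,0,0,0],[0.02,0,0,0,0,0,0],[0.02,0,0,0,0,0,0]])

```text
time: 4.28
position: [0.6014, 0.1064, 0.0539]
tool_rot: [0.777, 0.629, 0.0, -0.0]
ft_force: [-2.7, -1.6, -3.3]
grip_width: 0.0267
```

Call:
drive_tool(series=[[0,0,0,0,0,0,0],[0,0,0,0,0,0,0],[0,0,0,0,0,0,0]])

```text
time: 4.65
position: [0.6009, 0.1042, 0.0539]
tool_rot: [0.778, 0.628, -0.0, -0.0]
ft_force: [-1.9, 1.7, -4.0]
grip_width: 0.0265
```

```bash
python3 -c "
from h import *
plan([.581+.0189,.0165+.088,.054],-12.1,1,1,True)
p,d=robot.camera('top');cv2.imwrite('pics/t2.png',cv2.resize(p[130:330,215:465],None,fx=3,fy=3))
"
```

```text
[0.6009 0.1042 0.0539] grip 0.02646528552176411 t 4.65 F [-1.9  1.7 -4. ] yaw -12.135987529380387
turn total [-0.03 -0.   -0.04]
[0.0, -0.001, -0.0001, -0.03, -0.0, -0.04]
```

View pics/t2.png

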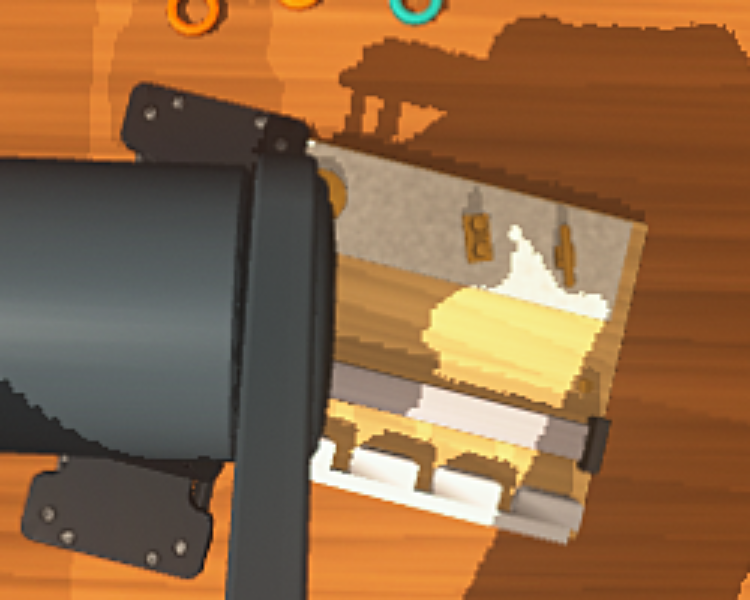

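The hand hides the lens, but the middle place at crop (400,220) is empty, so the carriage moved with the hand. The TCP travelled about 90 mm. I'll release, rise, and look.

Call:
drive_tool(series=[[0,0,0,0,0,0,0.6],[0,0,0,0,0,0,0.8],[0,0,0,0,0,0,1],[0,0,0,0,0,0,1],[0,0,0,0,0,0,1]])

```text
time: 5.32
position: [0.6044, 0.1037, 0.0557]
tool_rot: [0.778, 0.629, 0.002, 0.002]
ft_force: [1.1, 0.5, 1.4]
grip_width: 0.0686
```

Call:
drive_tool(series=[[0,0,0,0,0,0,1],[0,0,0,0,0,0,1],[0,0,0,0,0,0,1]])

```text
time: 5.7
position: [0.6016, 0.1045, 0.0545]
tool_rot: [0.778, 0.629, 0.0, 0.0]
ft_force: [0.3, 0.2, -0.1]
grip_width: 0.0867
```

Call:
drive_tool(series=[[0,0,-0.02,0,0,0,1],[0,0,-0.04,0,0,0,1],[0,0,-0.06,0,0,0,1],[0,0,-0.04,0,0,0,1],[0,0,0,0,0,0,1]])

```text
time: 6.32
position: [0.6041, 0.1046, 0.2186]
tool_rot: [0.778, 0.629, 0.004, 0.003]
ft_force: [-0.6, 0.1, -1.0]
grip_width: 0.0872
```

Call:
drive_tool(series=[[-0.06,-0.05,0,0,0,0,1],[-0.06,-0.05,0,0,0,0,1],[-0.06,0,0,0,0,0,1],[0,0,0,0,0,0,1],[0,0,0,0,0,0,1]])

```text
time: 6.95
position: [0.4898, -0.031, 0.2135]
tool_rot: [0.778, 0.628, -0.0, -0.001]
ft_force: [-0.3, 0.6, 0.1]
grip_width: 0.0871
```

```bash
python3 -c "
from h import *
for n in('top','wrist','scene'):
  m=robot.camera_model(n);p,d=robot.camera(n);cv2.imwrite(f'pics/{n}3.png',p);np.save(f'{n}3.npy',d);np.save(f'{n}3m.npy',m,allow_pickle=True)
p=cv2.imread('pics/top3.png');s=cv2.imread('pics/scene3.png')
cv2.imwrite('pics/c3.png',np.vstack([cv2.resize(p[160:320,235:445],(394,300)).copy(),cv2.resize(s[100:290,200:450],(394,300))]))
"
```

```text
(no output)
```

View pics/c3.png

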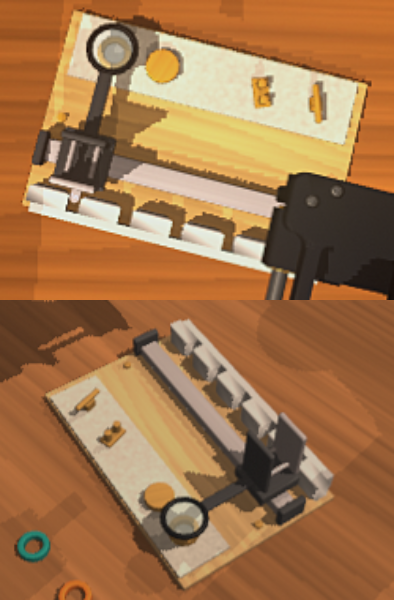

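The lens now stands over the ring at top crop (112,48), and the tooth sits in the notch at crop (73,197). I'll check the numbers.

```bash
python3 -c "
from h import *
m=robot.camera_model('top');d=np.load('top3.npy')
p=cv2.imread('pics/top3.png')
L=at_z(m,294.7,185.6,.04);print('lens',L,'off ring mm',1e3*np.linalg.norm(L[:2]-[.6887,.0822]))
P=np.array([at_depth(m,u,v,d[v,u]) for v in range(215,290) for u in range(250,310) if d[v,u]>0]);P=P[(P[:,2]>.085)&(P[:,2]<.1)]
a=np.radians(-12.1);B=np.c_[[np.cos(a),np.sin(a)],[-np.sin(a),np.cos(a)]]
Q=(P[:,:2]-[.58,.0146])@B
for s in(Q[Q[:,0]<-5e-3],Q[Q[:,0]>-5e-3]): print(len(s),np.percentile(s,[2,50,98],axis=0).round(4).tolist())
print(robot.get_obs()['joint_velocities'].round(3))
"
```

```text
lens [0.68922517 0.08345538 0.04      ] off ring mm 1.3608050287469666
109 [[-0.0268, 0.0746], [-0.0237, 0.091], [-0.0208, 0.1081]]
105 [[0.0093, 0.0742], [0.0122, 0.0914], [0.0153, 0.1078]]
[ 0.006 -0.002 -0.003 -0.004  0.001 -0.003]
```

```bash
python3 -c "
from rig import robot
print(robot.hand_in())"
```

```text
the job is handed in; nothing more can be done
None
```

The magnifier is locked in the outermost notch on the robot's left, with the lens over the open brass mast ring. I squeezed the lever (25 N, opening 26.5 mm), slid the carriage about 90 mm along the rail while holding it, then let go and backed the arm away. The job is handed in at about 7 s of the 32 s allowed; no verdict was reported.

**Last checks:**
- **Lens position:** it measures about 1.4 mm from over the ring's centre, and the carriage moved 89 mm.
- **Lever:** the gap between lever and plate is 35.9 mm, against 35.8 mm at the start, so the lever is fully out and the tooth is in its notch.
- **Arm:** it is clear of everything, with the wrist force near 0 N.

**Limits of the checks:** the offset uses the ring's position measured before the slide. In the last pictures the ring is under the lens, so I did not measure it again. No checks failed; the two cameras differed by 1–2 mm, which is within the calibration.

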